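# Index the tray stand and fit the wafer tray

## Robot

A 6-joint arm with a two-finger parallel gripper is mounted at the origin on a cart in front of the work surface, level with it; the furniture and walls round the work are solid. World frame = base frame: x ahead of the robot, y to its left, z up, the work surface at z = 0. Lengths are in m, angles in degrees, forces in N, time in s.
With the tool pointing down it reaches from about 0.3 to 0.75 m from the base axis. Payload 8.5 kg.
Tool frame: the origin (TCP) lies on the centre line of the jaws, within the pads' length; the fingertips stand 11 mm ahead of it and the grasp point (between the pads) lies 8 mm behind it (bot.tips_ahead is the distance from the TCP to the fingertips, in m); z points along the fingers, y is the line along which they close (so a half turn about z gives the same grasp; the last joint's range is limited). The gripper opens to 85 mm and grips with 20 to 120 N. Pads are 22 mm wide; open, the fingers measure 114 mm over their backs; the gripper's body (76 mm by 85 mm) begins 54 mm behind the grasp point. The pads swing forward as they close: fully open they stand 13 mm farther back than shut.
Start: joints at [-88.081, 21.807, 74.336, -0, 83.858, -12.336], TCP at [0.135, -0.533, 0.242] pointing down, gripper open.
Joint ranges: [-178.18, 178.18], [-50.72, 133.34], [12.68, 142.11], [-81.47, 261.47], [9.98, 163.14], [-165.26, 165.26]. Speed limits (degrees/s): [136.94, 136.94, 180, 180, 180, 180].

## Interface

Orientations are given as a 3x3 rotation matrix whose columns are the frame's x, y, z axes.
In Python, from workcell import bot gives the robot as it stands.
- The arm moves only by the tool play_rows, never from a script. Its argument "targets" is a list of rows, each an object with "delta_pos": the shift along the world's x, y, z in m, a list of three; "angular": the turn, a rotation vector about the world's x, y, z in rad, a list of three; "jaw": the finger opening in m, from 0 to 0.0854. A call has 1 to 10 rows; each row is the pose to reach, as a shift and turn from the pose commanded when the call began; what a row does not reach only later rows make up. A row lasts 1/10 s, in which the tool goes at most 50 mm and 8.59 degrees, less where a joint would pass 70% of its speed; a pose out of reach is approached as far as the arm can. A call with a gripper value outside its range is refused whole. The fingers move at their own pace and stop on an object; "newtons" is the grip in N (left out, the last holds). Time passes only in rows, so rows that repeat a pose let the fingers close. It gives the time, the measured TCP pose, the force, the opening and the grip force at its end, in the units of the state.
- bot.get_state(): the state, without advancing time (a new reading comes with each control period).
- bot.capture(name): name is "side" or "top" or "wrist"; returns the picture (480x640x3 uint8, blue, green, red); there is no depth.
- bot.camera_params(name): a dict with "vfov" (degrees; the focal length in pixels is half the picture's height over the tangent of half this angle, whatever the lens; pixels are square), "cx", "cy" (the principal point, pixels), "T" (4x4, takes a point from camera to world coordinates); the wrist camera has in their place "hand_eye" (4x4, takes a point from camera to tool coordinates, whose origin is the TCP and whose axes are the flange's). Camera axes: x right, y down, z forward; pixel columns grow to the right and rows downward; lengths in m; the calibration is good to about 2 mm. A picture is of the moment at which its call begins: read the wrist's pose just before it. camera_params takes no time and is no camera call.
- bot.close_job(): hands the job in; it is judged then, once.
Trained networks look in the newest picture that a camera, given by its name, has taken for a name from the list of things; names that differ only in an ending like _2 or _b are one class to them, and where a whole thing is asked for, a point or a joint stands for the part that bears it (a point fixed in the world has none). Each returns a list of dicts, best first, with "conf" (0 to 1); they miss things now and then, are a little off and sometimes report something else, mostly with a low value. They report only what shows in the picture. A call takes as long as a camera call. They do not tell look-alikes from the thing itself.
- bot.masks_of(label, camera): "mask" (480x640 bool, what is visible of it) and "point" ([column, row] in pixels, amid what is visible of it).
The state is a dict: "time_s": time; "joint_positions": joint angles; "joint_velocities": joint speeds; "joint_torque": joint torques, N m; "tcp_pos": TCP position; "ee_rot": TCP orientation; "ft_force": force on the tool from outside, world axes, zero at the start; "ft_torque": the same for the moment, N m; "width": finger opening in m; "grasp_force": force on a finger pad.
Only numpy, scipy, OpenCV 4.12 (cv2) and the standard library are available. Lean on these libraries where they do the work, as an engineer would, in place of code of your own. Each camera call takes 0.05 s, during which the arm holds its last target. There are 200 camera calls.

## Task

Get the tray stand ready for packing wafers: pull its sprung index knob up, turn the turntable one hole counter-clockwise as seen from above, so that the open side of its tray bay faces the robot, and let the pin spring fully home in that hole. Then pick up the empty tray, hook its plain end (the one without a wall) under the lip at the back of the bay, and swing the other end down behind the low ridge until the tray lies flat in the bay. Let go of it there and leave the other things on the table alone.

Things in the scene. Friction and masses are not known exactly. Their poses are not given: they have to be found in the camera images.
- stand_axis (a point): Centre of the top face of the stand's fixed round steel base (260 mm across, 16 mm thick), on the turntable's upright axis. Six index holes, 11 mm wide, 60 degrees apart, lie on a circle of 110 mm radius. Its x axis points away from the robot within 0.25 rad: the way the bay's x axis points once the turntable is turned one hole counter-clockwise.
- turntable (a joint): Angle of the dark steel turntable (disc 184 mm across, top face 30 mm above the table), rad, growing counter-clockwise seen from above. 0 at the start, pin in a hole; the next hole counter-clockwise is at 1.047. Turns with about 1 N at the knob once the pin is out; locked, with 1.5 mm of play each way at the pin, while the pin is in a hole.
- plunger (a joint): How far the index pin is pulled up, m: 0 fully home, 0.016 at its upper stop. Its round tip leaves the hole at 0.010: pull it 13 to 15 mm. A spring pushes it down with 2.6 N when home, 6 N at the upper stop. Let go beside a hole, it rests on the base and drops in when the turntable is turned over the hole.
- pin_knob (a point): Axis point of the black round grip of the index pin, 58 mm above the table when home; z up. The pin rides on an ear of the turntable, 110 mm from the axis, on the robot's left, so the raised knob led round the axis turns the turntable. Grip 24 mm across, from 47 to 75 mm above the table; a bush 18 mm across stands below it, up to 45 mm.
- bay (a point): Centre of the floor of the tray bay, on the turntable's axis and top face, 30 mm above the table; turns with it. x points to the back wall, z up. Inner faces: back wall at x = +59 mm, front ridge at x = -59 mm (bay 118 mm long); side fences at y = +-46 mm, 10 mm high. The open side is the ridge's (-x).
- bay_lip (a point): Middle of the lower front edge of the lip at the bay's back: 45 mm in +x from the bay's centre, 12 mm above its floor; axes as bay. From here the lip runs 14 mm on to the back wall, 98 mm wide, with 12 mm of clear height below it; its top is 16 mm above the floor.
- bay_ridge (a point): Middle of the top of the low ridge across the open side of the bay: 62 mm in -x from the bay's centre, 10 mm above its floor; axes as bay. The ridge is 6 mm thick and 60 mm wide.
- tray_fin (a point): Centre of the upright grip fin of the loose aluminium tray (110 mm long in x, 84 wide in y, base 5 thick; 0.2 kg), 30 mm above its underside. The fin is in the tray's middle, 12 mm thick in y, 46 long in x, 5 to 47 mm up. Rims 9 mm high on the sides, a wall 17 mm high at the -x end; the +x end and the sides' last 22 mm are plain. z up. It starts flat on the table, left or right of the stand.
- tray_tongue (a point): Middle of the lower edge of the tray's plain end, at x = +55 mm, y = 0 from the tray's middle, on the underside; axes as tray_fin. This edge goes under the lip.
- tape_roll: Bystander: roll of tape, 90 mm across, 48 mm high, lying on the table on the side of the stand where the tray is not; origin at its underside. Not to be disturbed.
- stamp: Bystander: self-inking stamp with a green cap, 40 x 56 x 80 mm, left of the stand; origin at its underside. Not to be disturbed.
- pen: Bystander: marker pen, 135 mm long, 16 mm thick, lying behind and right of the stand; origin at its underside. Not to be disturbed.
There are look-alikes about, which are no part of the job. Leave any turquoise look-alike of the part that bears tray_fin alone.

How it is judged (in metres and radians):
On the way, in this order (a step that is already met when the one before it is completed fails the run):
1. the index pin is pulled up clear of its hole, with the turntable still at its first hole (value of joint plunger above 0.0095 m and value of joint turntable between -0.2 and 0.2 rad), for 0.05 s.
2. the turntable has been turned one hole counter-clockwise and the pin is home in that hole (value of joint plunger below 0.002 m and value of joint turntable between 1.007 and 1.087 rad), for 0.2 s.
3. the tray's plain edge is under the lip while its other end is still raised (x of tray_tongue in the frame of bay between 0.047 and 0.062 m and z of tray_tongue in the frame of bay between -0.004 and 0.012 m and angle between tray_fin's own z axis and vertical above 0.04 rad), for 0.05 s.
At the end, for the whole second after the job is handed in: Pin home (within 2 mm) in the next hole counter-clockwise (turntable at 1.047 rad within 0.04); tray flat on the bay floor (tilt under 0.04 rad, within 3 mm), plain edge under the lip (bay x 47 to 62 mm), between the fences and behind the ridge; released and at rest (all of step 2 and x of tray_tongue in the frame of bay between 0.047 and 0.062 m and y of tray_tongue in the frame of bay between -0.01 and 0.01 m and z of tray_tongue in the frame of bay below 0.003 m and z of tray_fin in the frame of bay below 0.033 m and angle between tray_fin's own z axis and vertical below 0.04 rad and linear speed of tray below 0.02 m/s); the robot touches nothing.
It fails at once if a bystander (tape roll, stamp, pen) is pushed more than 25 mm (distance of any of tape_roll, stamp, pen from where it was at the start of the episode above 0.025 m).
It also fails if it takes over 58 s, if anything falls off the work surface, if the arm or the gripper's body presses on something with over 40 N, if the wrist force passes 120 N, or if a joint passes its speed limit or range.

## Working session

There is one attempt and no reset: what is moved stays moved. The work goes in short steps, Python scripts to look and compute and a tool call to move; the robot and the scene stay as the last step left them, time stands still between calls to the robot, and variables do not carry over. Pictures are saved under pics/ and viewed, at most 10 in all, crops included, and the job is handed in when it is done.

Besides the shell and the picture viewer there is one more tool, called after "Call:" as name([rows], argument=value, ...), one row to a line, values as JSON. play_rows: Moves the arm, as the interface text tells. Its arguments: {"type":"object","properties":{"targets":{"type":"array","items":{"type":"object","properties":{"delta_pos":{"type":"array","items":{"type":"number"}},"angular":{"type":"array","items":{"type":"number"}},"jaw":{"type":"number"}}}},"newtons":{"type":"number"}},"required":["targets"]}

```bash
mkdir -p pics; ls; cat > h.py <<'E'
import numpy as np, cv2
from workcell import bot
def K(c):
    p=bot.camera_params(c); f=240/np.tan(np.radians(p["vfov"])/2); return f,p
def T_of(c):
    f,p=K(c)
    if "T" in p: return np.array(p["T"])
    s=bot.get_state(); T=np.eye(4); T[:3,:3]=s["ee_rot"]; T[:3,3]=s["tcp_pos"]; return T@np.array(p["hand_eye"])
def ray(c,uv,z,T=None):
    f,p=K(c); T=T_of(c) if T is None else T
    d=T[:3,:3]@np.array([(uv[0]-p["cx"])/f,(uv[1]-p["cy"])/f,1]); o=T[:3,3]
    return o+d*(z-o[2])/d[2]
def proj(c,X,T=None):
    f,p=K(c); T=T_of(c) if T is None else T
    q=np.linalg.inv(T)@np.r_[X,1]; return np.array([p["cx"]+f*q[0]/q[2],p["cy"]+f*q[1]/q[2]])
E
python3 - <<'E'
from h import *
ims=[]
for c in ["top","side"]:
    im=bot.capture(c); cv2.imwrite(f"pics/{c}0.png",im)
    f,p=K(c); print(c,f,np.round(p["T"],3).tolist())
    for l,z in [("pin_knob",.075),("turntable",.03),("tray_fin",.03),("tape_roll",.048),("stamp",.08),("pen",.01)]:
        for d in bot.masks_of(l,c)[:3]:
            print(c,l,round(d["conf"],2),np.round(d["point"]),np.round(ray(c,d["point"],z),3),d["mask"].sum())
print(bot.get_state())
E
```

```text
pics
top 519.2551576672166 [[-0.001, -0.981, 0.196, 0.205], [-1.0, 0.001, 0.002, 0.203], [-0.002, -0.196, -0.981, 1.602], [0.0, 0.0, 0.0, 1.0]]
top pin_knob 0.45 [351. 210.] [0.6   0.099 0.075] 69
top turntable 0.56 [387. 223.] [ 0.57  -0.015  0.03 ] 2667
top tray_fin 0.89 [146. 274.] [0.412 0.724 0.03 ] 938
top tray_fin 0.75 [456. 201.] [ 0.641 -0.231  0.03 ] 203
top tray_fin 0.57 [282. 253.] [0.476 0.309 0.03 ] 959
top tape_roll 0.72 [477. 262.] [ 0.445 -0.282  0.048] 433
top tape_roll 0.63 [285. 255.] [0.469 0.301 0.048] 894
top tape_roll 0.61 [385. 222.] [ 0.569 -0.007  0.048] 2698
top stamp 0.72 [272. 206.] [0.611 0.339 0.08 ] 298
top pen 0.58 [458. 200.] [ 0.65  -0.243  0.01 ] 188
top pen 0.37 [285. 256.] [0.472 0.304 0.01 ] 957
side 554.5973529170254 [[1.0, -0.02, 0.019, 0.491], [-0.026, -0.447, 0.894, -1.226], [-0.01, -0.894, -0.448, 0.793], [0.0, 0.0, 0.0, 1.0]]
side pin_knob 0.55 [354. 251.] [0.602 0.087 0.075] 93
side turntable 0.81 [339. 287.] [ 0.558 -0.019  0.03 ] 1946
side tray_fin 0.88 [293. 189.] [0.424 0.652 0.03 ] 318
side tray_fin 0.67 [308. 236.] [0.48  0.274 0.0
[... 345 characters left out ...]
586438e+01, -1.23368109e+01]), 'joint_velocities': array([-0.14264977,  0.01017038,  0.01566969, -0.01752428, -0.0139725 ,
       -0.05192192]), 'joint_torque': array([-1.46532540e-03, -4.48246658e+01, -2.31437910e+01, -2.93555531e-04,
        5.82699158e-04,  1.30636289e-05]), 'tcp_pos': array([ 0.13542953, -0.53303778,  0.24232978]), 'ee_rot': array([[ 9.69207623e-01,  2.46244965e-01,  2.47625373e-05],
       [ 2.46244965e-01, -9.69207623e-01,  9.41977069e-06],
       [ 2.63196110e-05, -3.03206343e-06, -1.00000000e+00]]), 'ft_force': array([-0.0262962 , -0.20087544,  0.17865358]), 'ft_torque': array([-0.02438943,  0.00463274, -0.02350113]), 'grasp_force': 0.0, 'width': 0.08534235156509354}
```

View pics/top0.png

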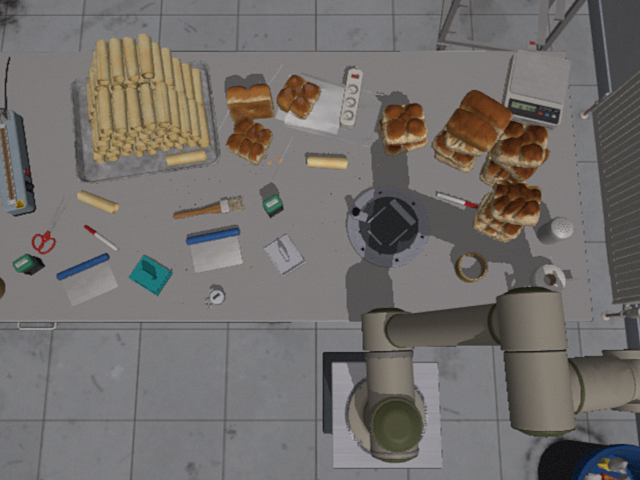

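View pics/side0.png

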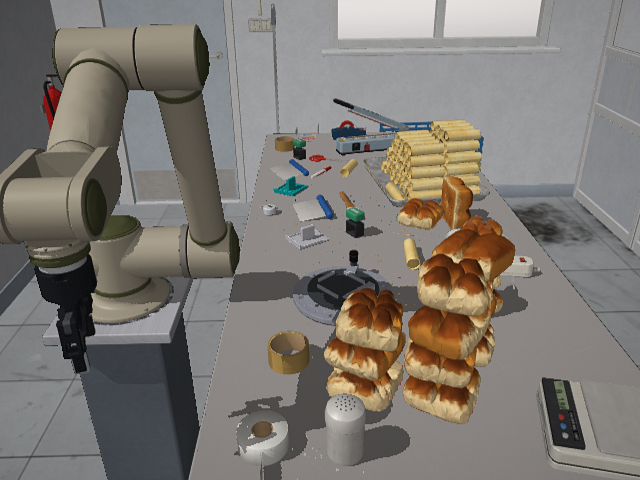

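The candidates for the tray are the grey one at top (284,254) and the turquoise one at (151,274). The grey aluminium one next to the stand fits the description. I'll confirm it in an enlarged crop.

```bash
python3 - <<'E'
from h import *
im=cv2.imread("pics/top0.png")
cv2.imwrite("pics/crop1.png",cv2.resize(im[170:290,250:450],None,fx=4,fy=4,interpolation=cv2.INTER_CUBIC))
print(np.round(bot.camera_params("wrist")["hand_eye"],3).tolist(),K("wrist")[0])
for n,uv,z in [("c",(388,225),.03),("stampP",(272,206),.04),("pen",(458,200),.01)]: print(n,ray("top",uv,z))
E
```

```text
[[-0.0, -0.965, -0.263, 0.066], [1.0, -0.0, -0.001, -0.0], [0.001, -0.263, 0.965, -0.132], [0.0, 0.0, 0.0, 1.0]] 340.9093992915756
c [ 0.56484091 -0.01719321  0.03      ]
stampP [0.62355372 0.34306874 0.04      ]
pen [ 0.65051372 -0.24437911  0.01      ]
```

View pics/crop1.png

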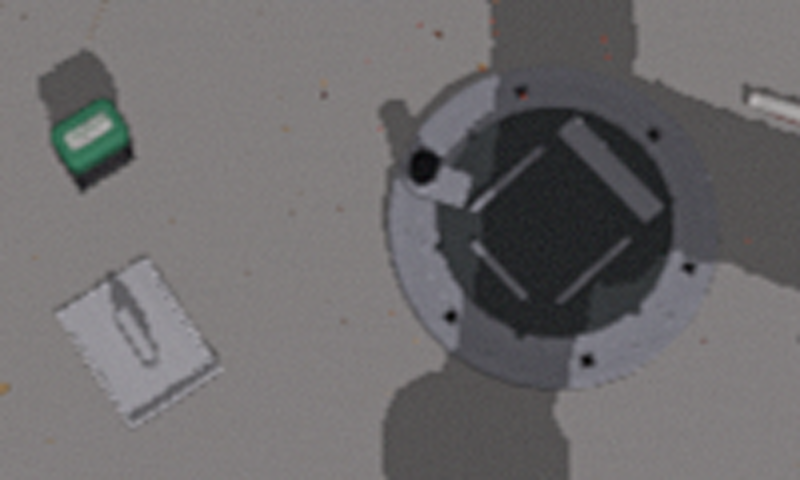

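The crop shows the grey tray with its fin at (135,335), its wall at the lower right edge and its plain end at the upper left. The knob is at (424,166). Five free index holes are visible at (520,91), (653,134), (688,268), (587,360) and (450,316). The lip is at the upper right. So the grey tray is the one meant.

```bash
python3 - <<'E'
from h import *
from scipy.optimize import least_squares
T=T_of("top")
cr=lambda u,v:np.array([250+u/4-.375,170+v/4-.375])
H=[cr(*a) for a in [(520,91),(653,134),(688,268),(587,360),(450,316)]]
P=np.array([ray("top",h,.016)[:2] for h in H])
def mod(p): # knob hole at angle p[2]
    a=p[2]-np.radians(60)*np.arange(1,6); return np.c_[p[0]+.11*np.cos(a),p[1]+.11*np.sin(a)]
r=least_squares(lambda p:(mod(p)-P).ravel(),[.565,-.017,1.2])
print(r.x,np.degrees(r.x[2]),r.fun.round(4))
c=r.x; print("knob from holes",c[0]+.11*np.cos(c[2]),c[1]+.11*np.sin(c[2]),"top px",ray("top",cr(424,160),.075))
g=lambda u,v,z:ray("top",cr(u,v),z).round(4)
print("corners",[g(*a).tolist() for a in [(53,310,.005),(150,257,.005),(220,368,.015),(132,425,.015)]],"fin top",g(118,307,.047),g(153,362,.047))
print("lip",g(572,125,.046),g(655,215,.046))
E
```

```text
[ 0.56583873 -0.01847203  1.25443607] 71.87389274337689 [-0.0007 -0.0003  0.0005 -0.0007  0.0009 -0.0001 -0.0001  0.0009 -0.0005
  0.0002]
knob from holes 0.6000607782204093 0.08606911927061214 top px [0.60250521 0.08598801 0.075     ]
corners [[0.5, 0.3726, 0.005], [0.5423, 0.2972, 0.005], [0.4525, 0.2416, 0.015], [0.4082, 0.3091, 0.015]] fin top [0.4946 0.3187 0.047 ] [0.4521 0.2916 0.047 ]
lip [ 0.6379 -0.0314  0.046 ] [ 0.5662 -0.0931  0.046 ]
```

Call:
play_rows([
  {"delta_pos":[0.03,0.04,0.01],"angular":[0,0,0.06],"jaw":0.06},
  {"delta_pos":[0.06,0.08,0.02],"angular":[0,0,0.12],"jaw":0.06},
  {"delta_pos":[0.09,0.12,0.02],"angular":[0,0,0.18],"jaw":0.06},
  {"delta_pos":[0.12,0.16,0.02],"angular":[0,0,0.26],"jaw":0.06},
  {"delta_pos":[0.15,0.2,0.02],"angular":[0,0,0.34],"jaw":0.06},
  {"delta_pos":[0.18,0.24,0.02],"angular":[0,0,0.42],"jaw":0.06},
  {"delta_pos":[0.21,0.28,0.02],"angular":[0,0,0.5],"jaw":0.06},
  {"delta_pos":[0.24,0.32,0.02],"angular":[0,0,0.58],"jaw":0.06},
  {"delta_pos":[0.27,0.36,0.02],"angular":[0,0,0.66],"jaw":0.06},
  {"delta_pos":[0.3,0.4,0.02],"angular":[0,0,0.74],"jaw":0.06},
])

```text
time_s: 1.7
tcp_pos: [0.4352, -0.1327, 0.2626]
ee_rot: [[0.547, 0.837, 0.001], [0.837, -0.547, -0.0], [-0.0, 0.001, -1.0]]
ft_force: [0.4, -0.4, -0.2]
width: 0.0598
grasp_force: 0.0
```

Call:
play_rows([
  {"delta_pos":[0.03,0.04,-0.01],"angular":[0,0,0.06],"jaw":0.06},
  {"delta_pos":[0.06,0.08,-0.02],"angular":[0,0,0.12],"jaw":0.06},
  {"delta_pos":[0.09,0.12,-0.04],"angular":[0,0,0.18],"jaw":0.06},
  {"delta_pos":[0.12,0.16,-0.06],"angular":[0,0,0.22],"jaw":0.06},
  {"delta_pos":[0.15,0.2,-0.07],"angular":[0,0,0.265],"jaw":0.06},
  {"delta_pos":[0.165,0.219,-0.08],"angular":[0,0,0.265],"jaw":0.06},
  {"delta_pos":[0.165,0.219,-0.08],"angular":[0,0,0.265],"jaw":0.06},
  {"delta_pos":[0.165,0.219,-0.08],"angular":[0,0,0.265],"jaw":0.06},
])

```text
time_s: 2.5
tcp_pos: [0.5992, 0.0848, 0.1818]
ee_rot: [[0.311, 0.951, -0.001], [0.951, -0.311, -0.0], [-0.0, -0.001, -1.0]]
ft_force: [-0.5, -0.0, 0.7]
width: 0.06
grasp_force: 0.0
```

```bash
python3 - <<'E'
from h import *
s=bot.get_state(); T=T_of("wrist"); im=bot.capture("wrist"); cv2.imwrite("pics/w1.png",im)
print(s["time_s"],s["tcp_pos"],np.degrees(np.arctan2(s["ee_rot"][1,1],s["ee_rot"][0,1])),s["joint_positions"].round(1))
for d in bot.masks_of("pin_knob","wrist")[:3]:
    m=d["mask"]; ys,xs=np.nonzero(m); print(d["conf"],d["point"],m.sum(),xs.min(),xs.max(),ys.min(),ys.max(),ray("wrist",d["point"],.075,T))
print("pred top",proj("wrist",[.600,.086,.075],T),"mid",proj("wrist",[.600,.086,.058],T))
E
```

```text
2.5 [0.59918074 0.0847953  0.18181053] -18.092452782255485 [-3.1 30.  70.8 -0.  79.3 15. ]
0.67 [319.8, 247.1] 982 303 334 226 264 [0.59973637 0.08608115 0.075     ]
pred top [320.18026625 247.09377565] mid [320.0877616  241.33011248]
```

View pics/w1.png

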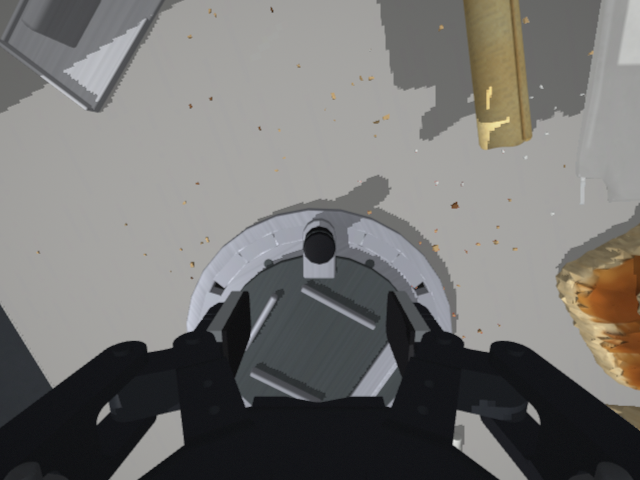

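The wrist picture shows the knob at (319,245), which agrees with the prediction from the top camera. It stands midway between the open fingers. I'll go down and grip.

Call:
play_rows([
  {"delta_pos":[0,0,-0.04],"jaw":0.06},
  {"delta_pos":[0,0,-0.08],"jaw":0.06},
  {"delta_pos":[0,0,-0.11],"jaw":0.06},
  {"delta_pos":[0,0,-0.126],"jaw":0.06},
  {"delta_pos":[0,0,-0.126],"jaw":0.035},
  {"delta_pos":[0,0,-0.126],"jaw":0.015},
  {"delta_pos":[0,0,-0.126],"jaw":0.015},
  {"delta_pos":[0,0,-0.126],"jaw":0.015},
  {"delta_pos":[0,0,-0.126],"jaw":0.015},
], newtons=40)

```text
$.targets[0]: bad value
```

Call:
play_rows([
  {"delta_pos":[0,0,-0.04],"angular":[0,0,0],"jaw":0.06},
  {"delta_pos":[0,0,-0.08],"angular":[0,0,0],"jaw":0.06},
  {"delta_pos":[0,0,-0.11],"angular":[0,0,0],"jaw":0.06},
  {"delta_pos":[0,0,-0.126],"angular":[0,0,0],"jaw":0.06},
  {"delta_pos":[0,0,-0.126],"angular":[0,0,0],"jaw":0.035},
  {"delta_pos":[0,0,-0.126],"angular":[0,0,0],"jaw":0.015},
  {"delta_pos":[0,0,-0.126],"angular":[0,0,0],"jaw":0.015},
  {"delta_pos":[0,0,-0.126],"angular":[0,0,0],"jaw":0.015},
  {"delta_pos":[0,0,-0.126],"angular":[0,0,0],"jaw":0.015},
], newtons=40)

```text
time_s: 3.5
tcp_pos: [0.5999, 0.0839, 0.0581]
ee_rot: [[0.312, 0.95, 0.003], [0.95, -0.312, -0.001], [0.0, 0.003, -1.0]]
ft_force: [-1.3, -2.7, 6.5]
width: 0.0223
grasp_force: 39.6
```

Call:
play_rows([
  {"delta_pos":[0,0,0.005],"angular":[0,0,0],"jaw":0.015},
  {"delta_pos":[0,0,0.01],"angular":[0,0,0],"jaw":0.015},
  {"delta_pos":[0,0,0.014],"angular":[0,0,0],"jaw":0.015},
  {"delta_pos":[0,0,0.0155],"angular":[0,0,0],"jaw":0.015},
  {"delta_pos":[0,0,0.0155],"angular":[0,0,0],"jaw":0.015},
  {"delta_pos":[0,0,0.0155],"angular":[0,0,0],"jaw":0.015},
])

```text
time_s: 4.1
tcp_pos: [0.5991, 0.0842, 0.0715]
ee_rot: [[0.312, 0.95, -0.001], [0.95, -0.312, -0.0], [-0.001, -0.0, -1.0]]
ft_force: [-0.3, -4.6, -6.0]
width: 0.0233
grasp_force: 39.4
```

```bash
python3 - <<'E'
from h import *
s=bot.get_state(); print(s["time_s"],s["tcp_pos"],s["ft_force"],s["ft_torque"],s["width"])
# arc rows: pos of knob about axis relative to start
c=np.array([.566,-.0185]); 
for k in ([.6,.086]),:
    r0=np.array(k)-c
    for i in range(1,11):
        a=np.radians(6*i); R=np.array([[np.cos(a),-np.sin(a)],[np.sin(a),np.cos(a)]]); print(i,(R@r0-r0).round(4),round(a,4))
E
```

```text
4.1 [0.59911885 0.08418568 0.07150587] [-0.34171885 -4.57600513 -5.99141048] [-0.83344927 -0.11891969  0.12722565] 0.02327877848357704
1 [-0.0111  0.003 ] 0.1047
2 [-0.0225  0.0048] 0.2094
3 [-0.034   0.0054] 0.3142
4 [-0.0454  0.0048] 0.4189
5 [-0.0568  0.003 ] 0.5236
6 [-0.0679  0.    ] 0.6283
7 [-0.0787 -0.0041] 0.733
8 [-0.0889 -0.0093] 0.8378
9 [-0.0986 -0.0156] 0.9425
10 [-0.1075 -0.0228] 1.0472
```

Call:
play_rows([
  {"delta_pos":[-0.0111,0.003,0],"angular":[0,0,0.1047],"jaw":0.015},
  {"delta_pos":[-0.0225,0.0048,0],"angular":[0,0,0.2094],"jaw":0.015},
  {"delta_pos":[-0.034,0.0054,0],"angular":[0,0,0.3142],"jaw":0.015},
  {"delta_pos":[-0.0454,0.0048,0],"angular":[0,0,0.4189],"jaw":0.015},
  {"delta_pos":[-0.0568,0.003,0],"angular":[0,0,0.5236],"jaw":0.015},
  {"delta_pos":[-0.0679,0,0],"angular":[0,0,0.6283],"jaw":0.015},
  {"delta_pos":[-0.0787,-0.0041,0],"angular":[0,0,0.733],"jaw":0.015},
  {"delta_pos":[-0.0889,-0.0093,0],"angular":[0,0,0.8378],"jaw":0.015},
  {"delta_pos":[-0.0986,-0.0156,0],"angular":[0,0,0.9425],"jaw":0.015},
  {"delta_pos":[-0.1075,-0.0228,0],"angular":[0,0,1.0472],"jaw":0.015},
])

```text
time_s: 5.1
tcp_pos: [0.4923, 0.0614, 0.0721]
ee_rot: [[-0.67, 0.742, 0.003], [0.742, 0.67, 0.0], [-0.002, 0.002, -1.0]]
ft_force: [4.8, -4.9, -6.7]
width: 0.0231
grasp_force: 39.6
```

Call:
play_rows([
  {"delta_pos":[0,0,0],"angular":[0,0,0],"jaw":0.015},
  {"delta_pos":[0,0,0],"angular":[0,0,0],"jaw":0.015},
  {"delta_pos":[0,0,0],"angular":[0,0,0],"jaw":0.015},
])

```text
time_s: 5.4
tcp_pos: [0.4926, 0.0616, 0.072]
ee_rot: [[-0.667, 0.745, 0.002], [0.745, 0.667, -0.0], [-0.001, 0.001, -1.0]]
ft_force: [3.9, -3.6, -6.4]
width: 0.0227
grasp_force: 39.7
```

```bash
python3 - <<'E'
from h import *
s=bot.get_state(); print(s["time_s"],s["tcp_pos"],s["ft_force"],s["ft_torque"],s["width"],"yaw",np.degrees(np.arctan2(s["ee_rot"][1,1],s["ee_rot"][0,1])))
p=s["tcp_pos"][:2]-[.566,-.0185]; print(np.hypot(*p),np.degrees(np.arctan2(p[1],p[0])))
E
```

```text
5.4 [0.4925609  0.06158936 0.07202374] [ 3.93621048 -3.57206043 -6.44400243] [-0.62784633 -0.60747667  0.05869843] 0.022738568830665662 yaw 41.80889415074611
0.10866281901696155 132.5197186745297
```

Call:
play_rows([
  {"delta_pos":[0,0,-0.004],"angular":[0,0,0],"jaw":0.015},
  {"delta_pos":[0,0,-0.008],"angular":[0,0,0],"jaw":0.015},
  {"delta_pos":[0,0,-0.011],"angular":[0,0,0],"jaw":0.015},
  {"delta_pos":[0,0,-0.014],"angular":[0,0,0],"jaw":0.015},
  {"delta_pos":[0,0,-0.014],"angular":[0,0,0],"jaw":0.015},
  {"delta_pos":[0,0,-0.014],"angular":[0,0,0],"jaw":0.015},
])

```text
time_s: 6.0
tcp_pos: [0.4927, 0.0617, 0.0582]
ee_rot: [[-0.667, 0.745, 0.002], [0.745, 0.667, -0.0], [-0.002, 0.002, -1.0]]
ft_force: [4.6, -2.4, -1.6]
width: 0.0226
grasp_force: 40.3
```

Call:
play_rows([
  {"delta_pos":[0,0,0],"angular":[0,0,0],"jaw":0.03},
  {"delta_pos":[0,0,0],"angular":[0,0,0],"jaw":0.05},
  {"delta_pos":[0,0,0],"angular":[0,0,0],"jaw":0.05},
  {"delta_pos":[0,0,0.03],"angular":[0,0,0],"jaw":0.05},
  {"delta_pos":[0,0,0.07],"angular":[0,0,0],"jaw":0.05},
  {"delta_pos":[0,0,0.12],"angular":[0,0,0],"jaw":0.05},
  {"delta_pos":[0,0,0.16],"angular":[0,0,0],"jaw":0.05},
  {"delta_pos":[0,0,0.16],"angular":[0,0,0],"jaw":0.05},
  {"delta_pos":[0,0,0.16],"angular":[0,0,0],"jaw":0.05},
])

```text
time_s: 6.9
tcp_pos: [0.4915, 0.0618, 0.2179]
ee_rot: [[-0.667, 0.745, 0.001], [0.745, 0.667, 0.0], [-0.0, 0.001, -1.0]]
ft_force: [-0.6, 0.5, -0.7]
width: 0.05
grasp_force: 0.0
```

```bash
python3 - <<'E'
from h import *
s=bot.get_state(); T=T_of("wrist"); im=bot.capture("wrist"); cv2.imwrite("pics/w2.png",im)
print(s["time_s"],s["tcp_pos"],"yaw",np.degrees(np.arctan2(s["ee_rot"][1,1],s["ee_rot"][0,1])))
for d in bot.masks_of("pin_knob","wrist")[:1]:
    m=d["mask"]; ys,xs=np.nonzero(m); print(d["conf"],d["point"],m.sum(),xs.min(),xs.max(),ys.min(),ys.max(),ray("wrist",d["point"],.075,T))
c=np.array([.566,-.0185]); a=np.radians(131.87); k=c+.11*np.r_[np.cos(a),np.sin(a)]
print("pred",proj("wrist",[*k,.075],T),proj("wrist",[*k,.085],T), "hole",proj("wrist",[*k,.016],T))
for n,z in[("lip",.046)]:
    x=np.r_[np.cos(a-2*np.pi/3),np.sin(a-2*np.pi/3)]; y=np.r_[-x[1],x[0]]
    for l in (.045,-.065):
        for w in (.049,-.049) if l>0 else (.03,-.03): print("lip/ridge",proj("wrist",[*(c+l*x+w*y),.046 if l>0 else .04],T).round())
E
```

```text
6.9 [0.49148266 0.06178457 0.21794149] yaw 41.84548758623149
0.98 [319.6, 238.3] 722 304 332 219 250 [0.49199236 0.06242554 0.075     ]
pred [320.92419709 237.89786269] [321.02915754 240.83609818] hole [320.42640367 223.9627635 ]
lip/ridge [385. 320.]
lip/ridge [334. 394.]
lip/ridge [278. 281.]
lip/ridge [250. 330.]
```

View pics/w2.png

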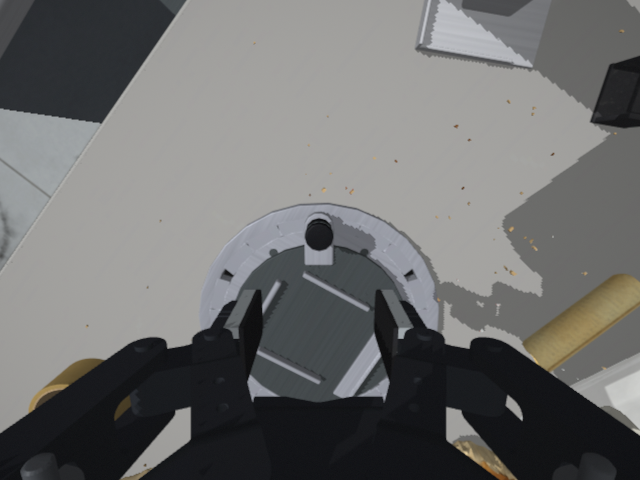

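The knob sits at (319,233), at the predicted spot and height for home. The turntable is one hole on. Now I'll go to the tray.

Call:
play_rows([
  {"delta_pos":[0,0.025,0],"angular":[0,0,0.142],"jaw":0.05},
  {"delta_pos":[0,0.05,0],"angular":[0,0,0.284],"jaw":0.05},
  {"delta_pos":[-0.01,0.075,0],"angular":[0,0,0.426],"jaw":0.05},
  {"delta_pos":[-0.01,0.1,0],"angular":[0,0,0.568],"jaw":0.05},
  {"delta_pos":[-0.01,0.13,0],"angular":[0,0,0.71],"jaw":0.05},
  {"delta_pos":[-0.015,0.16,0],"angular":[0,0,0.852],"jaw":0.05},
  {"delta_pos":[-0.015,0.19,0],"angular":[0,0,0.994],"jaw":0.05},
  {"delta_pos":[-0.019,0.22,-0.01],"angular":[0,0,1.136],"jaw":0.05},
  {"delta_pos":[-0.019,0.241,-0.02],"angular":[0,0,1.278],"jaw":0.05},
  {"delta_pos":[-0.019,0.241,-0.02],"angular":[0,0,1.417],"jaw":0.05},
])

```text
time_s: 8.0
tcp_pos: [0.4713, 0.3044, 0.1945]
ee_rot: [[-0.834, -0.552, -0.006], [-0.552, 0.834, -0.002], [0.006, 0.002, -1.0]]
ft_force: [0.4, -1.1, -0.4]
width: 0.0497
grasp_force: 0.0
```

Call:
play_rows([
  {"delta_pos":[0,0,0],"angular":[0,0,0],"jaw":0.05},
  {"delta_pos":[0,0,0],"angular":[0,0,0],"jaw":0.05},
])

```text
time_s: 8.2
tcp_pos: [0.4725, 0.3023, 0.1968]
ee_rot: [[-0.841, -0.542, -0.002], [-0.542, 0.841, -0.001], [0.002, 0.0, -1.0]]
ft_force: [0.3, 0.5, 0.2]
width: 0.0499
grasp_force: 0.0
```

```bash
python3 - <<'E'
from h import *
s=bot.get_state(); T=T_of("wrist"); im=bot.capture("wrist"); cv2.imwrite("pics/w3.png",im)
print(s["time_s"],s["tcp_pos"],"yaw",np.degrees(np.arctan2(s["ee_rot"][1,1],s["ee_rot"][0,1])),s["joint_positions"].round())
for d in bot.masks_of("tray_fin","wrist")[:2]:
    m=d["mask"].astype(np.uint8); print(d["conf"],d["point"],m.sum(),cv2.boundingRect(m))
c=np.array([.4745,.305]);a=np.radians(33);x=np.r_[np.cos(a),np.sin(a)]; y=np.r_[-x[1],x[0]]
print("fin ends",[proj("wrist",[*(c+l*x+w*y),.047],T).round(1).tolist() for l,w in((.023,.006),(.023,-.006),(-.023,-.006),(-.023,.006))])
print("corners",[proj("wrist",[*(c+l*x+w*y),z],T).round(1).tolist() for l,w,z in((.055,.042,.005),(.055,-.042,.005),(-.055,-.042,.017),(-.055,.042,.017))])
E
```

```text
8.2 [0.47253181 0.30229538 0.19683903] yaw 122.79960432865975 [  21.   25.   77.   -0.   78. -102.]
0.84 [319.8, 223.7] 9653 (272, 170, 93, 112)
0.71 [632.7, 378.9] 1316 (614, 346, 26, 87)
fin ends [[325.4, 265.9], [311.6, 266.0], [311.1, 213.5], [325.5, 213.4]]
corners [[360.0, 282.9], [277.0, 283.2], [271.1, 172.7], [365.0, 172.3]]
```

View pics/w3.png

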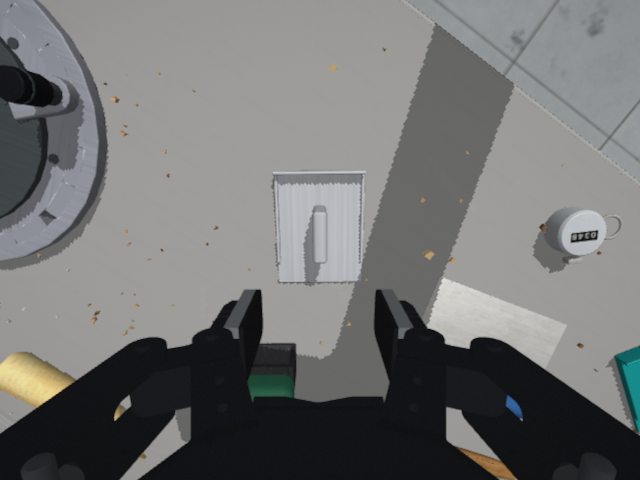

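The picture shows the tray upright and aligned, with its fin at (320,235), its wall at the top edge (row 172) and its plain end at row 282. The stamp at (270,370) is clear of the descent. Now I'll descend and grip the fin.

Call:
play_rows([
  {"delta_pos":[0,0,-0.05],"angular":[0,0,0],"jaw":0.04},
  {"delta_pos":[0,0,-0.1],"angular":[0,0,0],"jaw":0.04},
  {"delta_pos":[0,0,-0.14],"angular":[0,0,0],"jaw":0.04},
  {"delta_pos":[0,0,-0.16],"angular":[0,0,0],"jaw":0.04},
  {"delta_pos":[0,0,-0.171],"angular":[0,0,0],"jaw":0.04},
  {"delta_pos":[0,0,-0.171],"angular":[0,0,0],"jaw":0.02},
  {"delta_pos":[0,0,-0.171],"angular":[0,0,0],"jaw":0.005},
  {"delta_pos":[0,0,-0.171],"angular":[0,0,0],"jaw":0.005},
  {"delta_pos":[0,0,-0.171],"angular":[0,0,0],"jaw":0.005},
  {"delta_pos":[0,0,-0.171],"angular":[0,0,0],"jaw":0.005},
], newtons=60)

```text
time_s: 9.3
tcp_pos: [0.4733, 0.3028, 0.028]
ee_rot: [[-0.839, -0.545, 0.002], [-0.545, 0.839, 0.001], [-0.002, -0.001, -1.0]]
ft_force: [-0.7, -1.7, 5.8]
width: 0.0113
grasp_force: 60.0
```

Call:
play_rows([
  {"delta_pos":[0,0,0.02],"angular":[0,0,0],"jaw":0.005},
  {"delta_pos":[0,0,0.06],"angular":[0,0,0],"jaw":0.005},
  {"delta_pos":[0,0,0.1],"angular":[0,0,0],"jaw":0.005},
  {"delta_pos":[0,0,0.1],"angular":[0,0,0],"jaw":0.005},
  {"delta_pos":[0,0,0.1],"angular":[0,0,0],"jaw":0.005},
])

```text
time_s: 9.8
tcp_pos: [0.4726, 0.3026, 0.1271]
ee_rot: [[-0.838, -0.545, 0.001], [-0.545, 0.838, 0.0], [-0.001, -0.0, -1.0]]
ft_force: [-0.1, 0.4, -3.3]
width: 0.0113
grasp_force: 59.0
```

```bash
python3 - <<'E'
from h import *
s=bot.get_state(); T=T_of("wrist"); im=bot.capture("wrist"); cv2.imwrite("pics/w4.png",im)
print(s["time_s"],s["tcp_pos"],s["width"],"yaw",np.degrees(np.arctan2(s["ee_rot"][1,1],s["ee_rot"][0,1])),s["joint_positions"].round())
f,p=K("wrist")
R=s["ee_rot"]; t=s["tcp_pos"]
for off in (0,.002,-.002):  # tray centre shift along tray x; tray x=-tool x, y=tool y
    g=lambda l,w,z: proj("wrist",t+R@np.array([-(l+off),w,.026-z]),T).round(1).tolist()
    print(off,"wall top",g(-.055,.042,.017),g(-.055,-.042,.017),"front",g(.055,.042,.005),g(.055,-.042,.005))
for d in bot.masks_of("tray_fin","wrist")[:1]:
    m=d["mask"].astype(np.uint8); print(d["conf"],m.sum(),cv2.boundingRect(m))
E
```

```text
9.8 [0.47259201 0.30257642 0.12708731] 0.011292517972349925 yaw 123.02760736003478 [  21.   29.   83.   -0.   68. -102.]
0 wall top [419.2, 184.7] [213.2, 184.8] front [396.5, 394.6] [236.9, 394.7]
0.002 wall top [418.8, 189.7] [213.6, 189.8] front [396.3, 397.8] [237.1, 397.9]
-0.002 wall top [419.6, 179.7] [212.8, 179.8] front [396.7, 391.3] [236.6, 391.5]
0.61 26398 (218, 183, 201, 211)
```

View pics/w4.png

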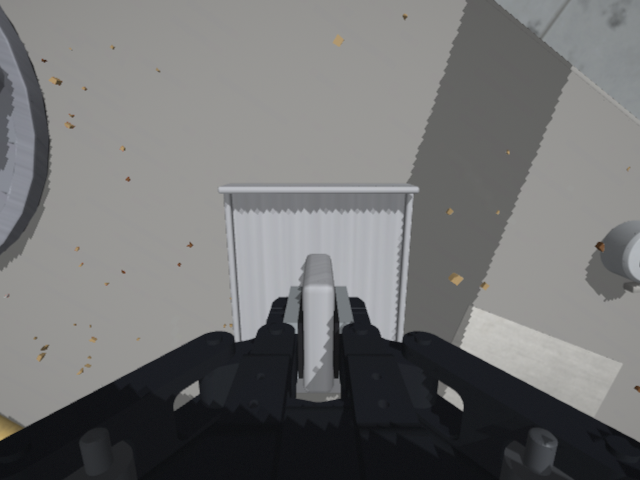

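The tray is held square: its wall top runs across row 188, columns 219 to 418, matching the prediction within 1 mm. Next I'll work out the insertion poses.

```bash
cat > plan.py <<'E'
from h import *
from scipy.spatial.transform import Rotation as Ro
c=np.array([.566,-.0185,.030]); B=Ro.from_euler("z",11.87,degrees=True)
TCPt=np.array([-.0005,0,.028])          # TCP in tray frame (underside centre)
def tcp(tx,tz,tilt,ty=0):
    R=B*Ro.from_euler("y",tilt)
    return c+B.apply([tx,ty,tz])+R.apply(TCPt-[.055,0,0])
def now():  # tongue in bay, tilt
    s=bot.get_state(); R=np.array(s["ee_rot"]); Rt=np.c_[-R[:,0],R[:,1],-R[:,2]]
    tg=s["tcp_pos"]+Rt@(np.array([.055,0,0])-TCPt); b=B.inv()*Ro.from_matrix(Rt)
    return B.inv().apply(tg-c),b.as_rotvec(),s
E
python3 - <<'E'
from plan import *
_,rv,s=now(); print(rv)
p0=s["tcp_pos"]; P=[("hover",.036,.12,0),("A",.036,.03,.175),("B",.036,.005,.175),("C",.048,.003,.175),("D",.0555,.002,.175),("E",.0555,.001,.10),("F",.0555,.0,0)]
for n,*a in P: q=tcp(*a); print(n,q.round(4),(q-p0).round(4)); p0=q
print("rotvec tilt",B.apply([0,.175,0]))
E
```

```text
[4.38227955e-05 2.84470965e-03 3.69200683e-01]
hover [ 0.5469 -0.0225  0.178 ] [ 0.0749 -0.3248  0.0526]
A [ 0.5525 -0.0213  0.0972] [ 0.0056  0.0012 -0.0808]
B [ 0.5525 -0.0213  0.0722] [ 0.     0.    -0.025]
C [ 0.5643 -0.0189  0.0702] [ 0.0117  0.0025 -0.002 ]
D [ 0.5716 -0.0173  0.0692] [ 0.0073  0.0015 -0.001 ]
E [ 0.569  -0.0179  0.0644] [-0.0026 -0.0005 -0.0048]
F [ 0.566  -0.0185  0.058 ] [-0.003  -0.0006 -0.0064]
rotvec tilt [-0.03599607  0.17125794  0.        ]
```

Call:
play_rows([
  {"delta_pos":[0,0,0.04],"angular":[0,0,0],"jaw":0.005},
  {"delta_pos":[0.005,-0.03,0.07],"angular":[0,0,-0.04],"jaw":0.005},
  {"delta_pos":[0.015,-0.07,0.07],"angular":[0,0,-0.09],"jaw":0.005},
  {"delta_pos":[0.025,-0.11,0.07],"angular":[0,0,-0.14],"jaw":0.005},
  {"delta_pos":[0.035,-0.15,0.07],"angular":[0,0,-0.19],"jaw":0.005},
  {"delta_pos":[0.045,-0.19,0.07],"angular":[0,0,-0.24],"jaw":0.005},
  {"delta_pos":[0.055,-0.23,0.07],"angular":[0,0,-0.29],"jaw":0.005},
  {"delta_pos":[0.065,-0.27,0.07],"angular":[0,0,-0.34],"jaw":0.005},
  {"delta_pos":[0.075,-0.31,0.06],"angular":[0,0,-0.369],"jaw":0.005},
  {"delta_pos":[0.075,-0.325,0.053],"angular":[0,0,-0.369],"jaw":0.005},
])

```text
time_s: 10.9
tcp_pos: [0.548, -0.0256, 0.1776]
ee_rot: [[-0.979, -0.202, -0.003], [-0.202, 0.979, 0.0], [0.003, 0.001, -1.0]]
ft_force: [0.5, 0.4, -1.9]
width: 0.0112
grasp_force: 59.1
```

Call:
play_rows([
  {"delta_pos":[0.001,0,-0.02],"angular":[-0.01,0.05,0],"jaw":0.005},
  {"delta_pos":[0.003,0.001,-0.04],"angular":[-0.022,0.1,0],"jaw":0.005},
  {"delta_pos":[0.0056,0.001,-0.06],"angular":[-0.036,0.171,0],"jaw":0.005},
  {"delta_pos":[0.0056,0.001,-0.08],"angular":[-0.036,0.171,0],"jaw":0.005},
  {"delta_pos":[0.0056,0.001,-0.08],"angular":[-0.036,0.171,0],"jaw":0.005},
  {"delta_pos":[0.0056,0.001,-0.08],"angular":[-0.036,0.171,0],"jaw":0.005},
])

```text
time_s: 11.5
tcp_pos: [0.553, -0.0211, 0.0994]
ee_rot: [[-0.963, -0.206, -0.172], [-0.203, 0.978, -0.035], [0.175, 0.001, -0.985]]
ft_force: [0.2, 0.2, -1.2]
width: 0.011
grasp_force: 59.0
```

```bash
python3 - <<'E'
from plan import *
t,rv,s=now(); print(s["time_s"],"tongue",t.round(4),rv.round(3),s["ft_force"],s["width"])
T=T_of("wrist"); w=bot.capture("wrist"); a=bot.capture("side")
r=proj("wrist",c,T); cv2.imwrite("pics/c5.png",np.hstack([cv2.resize(w,(480,360)),cv2.resize(a[200:340,260:420],(320,280)).copy() if 0 else cv2.copyMakeBorder(cv2.resize(a[210:330,270:407],(320,280)),0,80,0,0,0)]))
E
```

```text
11.5 tongue [0.0365 0.0002 0.0321] [0.001 0.176 0.001] [ 0.15158122  0.15443378 -1.19113721] 0.011026046526596599
```

View pics/c5.png

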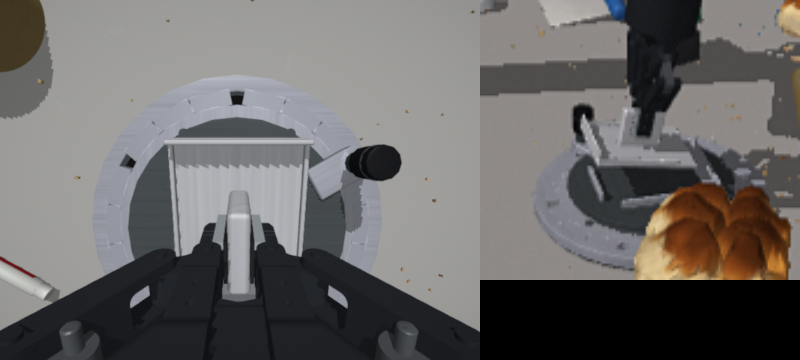

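The tray is tilted with its plain end down, centred over the bay and square to it. The knob at (375,162) is clear. I'll lower it, then slide it forward under the lip.

Call:
play_rows([
  {"delta_pos":[0,0,-0.01],"angular":[0,0,0],"jaw":0.005},
  {"delta_pos":[0,0,-0.02],"angular":[0,0,0],"jaw":0.005},
  {"delta_pos":[0,0,-0.027],"angular":[0,0,0],"jaw":0.005},
  {"delta_pos":[0,0,-0.028],"angular":[0,0,0],"jaw":0.005},
  {"delta_pos":[0,0,-0.028],"angular":[0,0,0],"jaw":0.005},
])

```text
time_s: 12.1
tcp_pos: [0.5533, -0.0214, 0.0715]
ee_rot: [[-0.964, -0.206, -0.171], [-0.203, 0.979, -0.036], [0.174, 0.0, -0.985]]
ft_force: [0.8, 0.6, -1.6]
width: 0.0108
grasp_force: 59.1
```

```bash
python3 - <<'E'
from plan import *
t,rv,s=now(); print(s["time_s"],"tongue",t.round(4),rv.round(3),s["ft_force"])
E
```

```text
12.1 tongue [ 0.0367 -0.0002  0.0043] [0.    0.175 0.   ] [ 0.79995599  0.58809656 -1.61429147]
```

Forward 18 mm along bay x: 17.6 mm in world x and 3.7 mm in y.

Call:
play_rows([
  {"delta_pos":[0.004,0.0008,0],"angular":[0,0,0],"jaw":0.005},
  {"delta_pos":[0.008,0.0017,0],"angular":[0,0,0],"jaw":0.005},
  {"delta_pos":[0.012,0.0025,0],"angular":[0,0,0],"jaw":0.005},
  {"delta_pos":[0.015,0.0032,-0.001],"angular":[0,0,0],"jaw":0.005},
  {"delta_pos":[0.018,0.0038,-0.002],"angular":[0,0,0],"jaw":0.005},
  {"delta_pos":[0.018,0.0038,-0.002],"angular":[0,0,0],"jaw":0.005},
  {"delta_pos":[0.018,0.0038,-0.002],"angular":[0,0,0],"jaw":0.005},
])

```text
time_s: 12.8
tcp_pos: [0.5713, -0.0176, 0.0697]
ee_rot: [[-0.964, -0.206, -0.17], [-0.203, 0.979, -0.036], [0.174, 0.0, -0.985]]
ft_force: [-0.2, -0.7, -1.7]
width: 0.0111
grasp_force: 59.1
```

```bash
python3 - <<'E'
from plan import *
t,rv,s=now(); print(s["time_s"],"tongue",t.round(4),rv.round(3),s["ft_force"],s["ft_torque"])
cv2.imwrite("pics/w6.png",bot.capture("wrist"))
E
```

```text
12.8 tongue [ 0.0552 -0.0002  0.0025] [0.    0.175 0.   ] [-0.16723682 -0.6902133  -1.73962035] [ 0.04242626 -0.10926923  0.04088624]
```

Call:
play_rows([
  {"delta_pos":[-0.0013,-0.0003,-0.003],"angular":[0.009,-0.043,0],"jaw":0.005},
  {"delta_pos":[-0.0028,-0.0006,-0.006],"angular":[0.018,-0.086,0],"jaw":0.005},
  {"delta_pos":[-0.004,-0.0008,-0.009],"angular":[0.027,-0.128,0],"jaw":0.005},
  {"delta_pos":[-0.0053,-0.0011,-0.0117],"angular":[0.036,-0.171,0],"jaw":0.005},
  {"delta_pos":[-0.0053,-0.0011,-0.0117],"angular":[0.036,-0.171,0],"jaw":0.005},
  {"delta_pos":[-0.0053,-0.0011,-0.0117],"angular":[0.036,-0.171,0],"jaw":0.005},
])

```text
time_s: 13.45
tcp_pos: [0.566, -0.0188, 0.0584]
ee_rot: [[-0.979, -0.206, -0.001], [-0.206, 0.979, -0.0], [0.001, -0.0, -1.0]]
ft_force: [-0.8, 0.2, -2.3]
width: 0.0111
grasp_force: 59.2
```

```bash
python3 - <<'E'
from plan import *
t,rv,s=now(); print(s["time_s"],"tongue",t.round(4),rv.round(3),s["ft_force"],s["ft_torque"])
E
```

```text
13.45 tongue [ 0.0554 -0.0003  0.0003] [-0.     0.001 -0.   ] [-0.80323073  0.21545255 -2.31433308] [-0.00526497 -0.05283093 -0.02671953]
```

The tray is flat and still carried. I'll lower it a touch until it touches down.

Call:
play_rows([
  {"delta_pos":[0,0,-0.0007],"angular":[0,0,0],"jaw":0.005},
  {"delta_pos":[0,0,-0.0014],"angular":[0,0,0],"jaw":0.005},
  {"delta_pos":[0,0,-0.0014],"angular":[0,0,0],"jaw":0.005},
])

```text
time_s: 13.75
tcp_pos: [0.5662, -0.0188, 0.058]
ee_rot: [[-0.979, -0.206, -0.0], [-0.206, 0.979, -0.001], [0.0, -0.001, -1.0]]
ft_force: [-4.6, -0.2, 10.7]
width: 0.0113
grasp_force: 61.1
```

Touched down. I'll release and rise.

Call:
play_rows([
  {"delta_pos":[0,0,0.001],"angular":[0,0,0],"jaw":0.012},
  {"delta_pos":[0,0,0.001],"angular":[0,0,0],"jaw":0.02},
  {"delta_pos":[0,0,0.001],"angular":[0,0,0],"jaw":0.03},
  {"delta_pos":[0,0,0.001],"angular":[0,0,0],"jaw":0.035},
  {"delta_pos":[0,0,0.02],"angular":[0,0,0],"jaw":0.035},
  {"delta_pos":[0,0,0.05],"angular":[0,0,0],"jaw":0.035},
  {"delta_pos":[-0.01,0,0.1],"angular":[0,0,0],"jaw":0.035},
  {"delta_pos":[-0.03,0,0.14],"angular":[0,0,0],"jaw":0.035},
  {"delta_pos":[-0.03,0,0.14],"angular":[0,0,0],"jaw":0.035},
  {"delta_pos":[-0.03,0,0.14],"angular":[0,0,0],"jaw":0.035},
], newtons=20)

```text
time_s: 14.75
tcp_pos: [0.536, -0.0187, 0.1972]
ee_rot: [[-0.979, -0.206, 0.001], [-0.206, 0.979, -0.0], [-0.001, -0.001, -1.0]]
ft_force: [0.6, -0.0, -0.3]
width: 0.035
grasp_force: 0.0
```

```bash
python3 - <<'E'
from plan import *
s=bot.get_state(); T=T_of("wrist"); w=bot.capture("wrist"); a=bot.capture("side")
print(s["time_s"],s["tcp_pos"])
q=lambda n,x,y,z:print(n,(proj("wrist",c+B.apply([x,y,z]),T)).round(1),(proj("side",c+B.apply([x,y,z]))).round(1))
q("wall+",-.0545,.042,.017);q("wall-",-.0545,-.042,.017);q("tongue+",.0555,.042,.005);q("lip front",.045,0,.016);q("fin top",0,0,.047);q("ridge+",-.065,.03,.01);q("ridge-",-.065,-.03,.01)
a_=np.radians(131.87);K_=c+.11*np.r_[np.cos(a_),np.sin(a_),0]
for z in(.075,.085):print("knob top",z,proj("wrist",[*K_[:2],z],T),proj("side",[*K_[:2],z]))
d=bot.masks_of("pin_knob","wrist")[0];print(d["conf"],d["point"])
cv2.imwrite("pics/c7.png",np.hstack([w[60:460,100:560],cv2.resize(a[225:330,290:380],(343,400))]))
E
```

```text
14.75 [ 0.53604869 -0.01869022  0.19716336]
wall+ [360.9 206.8] [318.  275.5]
wall- [259.7 206.8] [325.7 292.6]
tongue+ [355.6 320.4] [358.6 274. ]
lip front [311.  315.6] [359.4 279.1]
fin top [309.9 281.4] [342.6 270.9]
ridge+ [346.  193.2] [315.1 280.6]
ridge- [274.8 193.2] [320.4 293. ]
knob top 0.075 [436.40420886 211.68594232] [313.22223116 256.36346747]
knob top 0.085 [441.04382257 213.92966329] [313.15779521 253.0646724 ]
0.96 [432.6, 206.6]
```

View pics/c7.png

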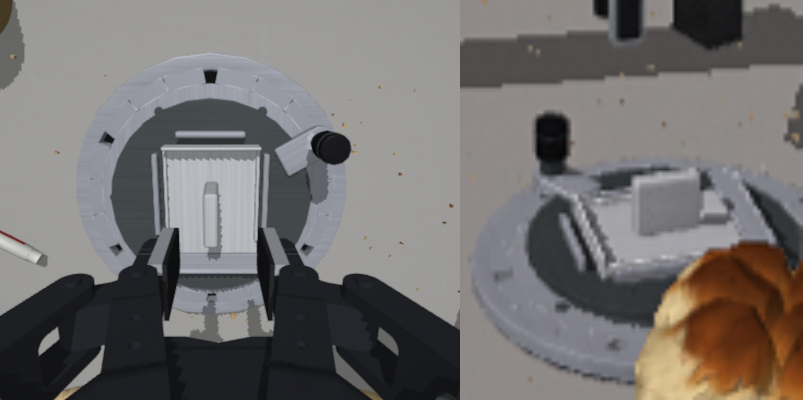

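The left part shows the tray between the fences, with its wall (crop 212,148) behind the ridge (212,135) and its plain end under the lip. In the side view it lies flat, and the knob top at about (314,256) matches the home prediction of (313,256). The gripper is clear, so I'll hand in.

```bash
python3 -c "
from workcell import bot
print(bot.close_job())"
```

```text
the job is handed in; nothing more can be done
None
```

The job is handed in, with no verdict returned: the pin looks home in the next hole counter-clockwise, and the tray lies flat in the bay with its plain end under the lip and the gripper clear.

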